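# Pin the sleeve, then hold the sprung gauge rod at its length mark

### The job

On the optical table, take the long round-headed retaining pin from the pin stand and push it fully home down through the holes of the gauge's bracket and sleeve, so that the sleeve is locked, and let go of it. Then pull the sprung rod straight out by its black knob until its pointer lines up with the white line on the black cursor, and finish holding it there, still, with the pin in place. Leave the cursor and everything else on the table where they are.

Things in the scene. Friction and masses are not known exactly. Their poses are not given: they have to be found in the camera images.
- bracket: Fixed aluminium clevis bracket on a dark base plate 150 x 84 x 12 mm. Origin on the table, straight below the pin hole; z up. Its +x axis is the direction in which the rod is pulled out; +y is the side of the scale. The base plate spans x -50 to +100 mm, y +-42 mm. The clevis head spans x +-22 mm, y +-30 mm up to its flat top at z 109 mm. The axis of sleeve and rod is at z 85 mm, y 0.
- hole (a point): Mouth of the vertical pin hole, at the middle of the flat top of the clevis (z 109 mm). 12 mm hole through three parts one below the other: upper ear (z 97 to 109), the sleeve's flat tang (z 78 to 92), lower ear (z 55 to 71); open below. Axes as the bracket.
- sleeve: Steel sleeve, a tube 32 mm in diameter along the bracket's x, that slides (1.5 N friction) 0 to 50 mm out along +x unless pinned; starts home, tang hole in line with the bracket's holes. Pinned, it keeps up to 3 mm of play. Origin on the tube's axis at the tang hole, axes as the bracket; mouth at x 122 mm. A scale arm on its +y side (16 mm wide, at y 55, top 35 mm below the axis) bears the cursor.
- pull_rod: Sprung inner rod with its pointer and knob, sliding 0 to 85 mm out of the sleeve along +x. The spring always draws it back in: about 3 N at rest, growing by 0.09 N per mm of pull (7 to 9 N at the mark). Starts fully in. Origin on the axis; axes as the bracket. At rest it coincides with the sleeve's origin.
- knob (a point): Middle of the knob's grip: black level cylinder 26 mm in diameter, 32 mm long (x +-16 mm) on the rod's axis, 85 mm above the table, 165 mm from the pin hole at rest; then a flange 34 mm in diameter, 6 mm thick at its outer (+x) end. Can be gripped from above, across the axis. Free space below to the table; on the +y side scale arm and cursor lie 29 mm or more below the axis.
- pointer (a point): Tip of the steel pointer, a flat finger 4 mm thick along x on the rod, 34 mm behind (-x) the middle of the knob, reaching 55 mm to the +y side and then 19 mm down, so that it passes 10 mm above the cursor's line. Moves with the rod. Axes as the bracket.
- mark (a point): Length mark: middle of the white line (2 mm wide, across the rod) on the black cursor block (16 x 22 x 14 mm) on the scale arm, 35 to 65 mm ahead (+x) of the pointer's rest place. The pointer is at the mark when both have the same x in the bracket's axes. It moves with the sleeve, so the pinned sleeve's play shifts it up to 3 mm as the pull begins. 12 N would shift the cursor: leave it.
- pin_head (a point): The retaining pin: steel, loose, upright in the pin stand. This point is on the axis of its head, 26 mm above the shoulder. Head: cylinder 16 mm in diameter, 4 to 38 mm above the shoulder, on a round collar 24 mm in diameter, 4 mm thick. Below the shoulder a shank 10 mm in diameter, 60 mm long, its last 10 mm tapering to 5 mm. About 90 g. Grip by the head from above.
- pin_shoulder (a point): Underside of the pin's collar, on its axis: it rests on the stand at the start (75 mm above the table), and on the flat top of the clevis when the pin is fully home. z is the pin's axis, head up.
- stand: Fixed grey pin stand, 50 x 130 x 75 mm; origin under its middle, z up. Two 12 mm through holes in its 12 mm top plate at y -40 and +40 mm, in one the retaining pin, in the other the spare pin (either way round).
- spare_pin: Spare pin of another kind (short, with a flat square head 26 x 26 x 12 mm, shank 30 mm long), in the other hole of the stand; origin at the underside of its head. Not to be used.
- oil_bottle: Small bottle, 34 mm in diameter, 75 mm high; origin under its middle. Bystander.
- objective: Steel microscope objective standing on the table, 26 mm in diameter, 46 mm high; origin under its middle. Bystander.
- slide_box: Grey box for slides, 85 x 105 x 34 mm; origin under its middle. Bystander.
- screwdriver: Screwdriver lying on the table, 170 mm long. Bystander.
- post_holder: Aluminium post holder, 25 mm in diameter on a 40 mm foot, 62 mm high; origin under its middle. Bystander.
- lens_ring: Dark lens ring lying flat, 52 mm in diameter, 16 mm high; origin under its middle. Bystander.
Mind the look-alikes: they are no part of the job. Leave any purple or red look-alike of the part that bears pin_head alone.

How it is judged (in metres and radians):
On the way:
1. the pin is fully home through bracket and sleeve and let go, the rod still in (distance between pin_shoulder and hole below 0.006 m and angle between pin_shoulder's own z axis and vertical below 0.15 rad and contact force between the fingers and anything else below 0.3 N and x of pull_rod in the frame of sleeve below 0.012 m), for 0.2 s.
At the end, for the whole second after the job is handed in: The fingers still hold the rod (over 2 N), at rest, pointer within 5 mm of the mark along the pull; pin shoulder within 6 mm of the hole mouth and upright within 0.15 rad; sleeve at most 8 mm out of the bracket (distance between pin_shoulder and hole below 0.006 m and angle between pin_shoulder's own z axis and vertical below 0.15 rad and x of pointer in the frame of mark between -0.005 and 0.005 m and x of sleeve in the frame of bracket below 0.008 m and contact force between the fingers and pull_rod above 2 N and linear speed of pull_rod below 0.02 m/s); the arm keeps its last pose, push and grip.
It fails at once if the cursor is shifted (its line moves more than 10 mm from where it was, the sleeve's small play included) (distance of mark from where it was at the start of the episode above 0.01 m).
It fails at once if a bystander or the spare pin is moved more than 30 mm (distance of any of spare_pin, oil_bottle, objective, slide_box, screwdriver, post_holder, lens_ring from where it was at the start of the episode above 0.03 m).
It also fails if it takes over 48 s, if anything falls off the work surface, if the arm or the gripper's body presses on something with over 40 N, if the wrist force passes 120 N, or if a joint passes its speed limit or range.

### The arm

A 7-joint arm with a two-finger parallel gripper is mounted at the origin on the work surface. World frame = base frame: x ahead of the robot, y to its left, z up, the work surface at z = 0. Lengths are in mm, angles in rad, forces in N, time in s.
With the tool pointing down it reaches from about 400 to 900 mm from the base axis. Payload 5.6 kg.
Tool frame: the origin (TCP) lies midway between the tips of the shut fingers; the grasp point (between the pads) lies 19 mm behind it; z points along the fingers, y is the line along which they close (so a half turn about z gives the same grasp; the last joint's range is limited). The gripper opens to 92 mm and grips with 3 to 60 N. Pads are 20 mm wide; open, the fingers measure 128 mm over their backs; the gripper's body (75 mm by 189 mm) begins 69 mm behind the grasp point.
Start: joints at [1.09, 0.468, -0.012, 1.603, 0.006, 1.071, -0.056], TCP at [275.528, -588.722, 214.592] pointing down, gripper open.
Joint ranges: [-2.53, 2.53], [-0.31, 2.02], [-1.57, 1.55], [0.28, 2.44], [-1.29, 4.43], [0.15, 1.84], [-2.92, 2.92]. Speed limits (rad/s): [2.57, 2.57, 3.14, 3.14, 3.14, 3.14, 3.14].

### API

Orientations are given as a rotation vector (axis times angle).
In Python, from cell import robot, grip, kin, viewer gives the robot as it stands. Calls block until the motion is done:
- robot.movep(position, orientation): joint-space move of the TCP to a pose.
- robot.servo_line(position, feed=150, rotation=None): straight line of the TCP; rotation=None keeps the orientation; feed is the mean speed in mm/s.
- robot.goto_joints(angles): joint-space move.
- grip(opening, newtons=None): opening from 0.0 (shut) to 1.0 (fully open); newtons is the grip in N (None keeps the last); returns when the fingers have stopped.
- robot.hold(seconds).
- kin.ik(position, orientation): joint angles nearest the present ones, or None.
- robot.observe(): the state.
- viewer.read_camera(name): name is "scene" or "side" or "wrist"; returns the picture (480x640x3 uint8, red, green, blue); there is no depth.
- viewer.camera_info(name): a dict with "camera_matrix" (3x3 intrinsics, pixels), "R" (3x3) and "t" (3): a world point X has camera coordinates R X + t. Camera axes: x right, y down, z forward; pixel columns grow to the right and rows downward; lengths in mm; the calibration is good to about 2 mm. The wrist camera is an equidistant fisheye: a pixel r from the principal point sees the ray r / f radians off the axis. A picture is of the moment at which its call begins: read the wrist's pose just before it. camera_info takes no time and is no camera call; for the wrist camera it gives the pose at the moment of the call.
A pose or a line that the arm cannot do raises robot.IKError and nothing moves.
- robot.job_done(): hands the job in; it is judged then, once.
Trained networks look in the newest picture that a camera, given by its name, has taken for a name from the list of things; names that differ only in an ending like _2 or _b are one class to them, and where a whole thing is asked for, a point or a joint stands for the part that bears it (a point fixed in the world has none). Each returns a list of dicts, best first, with "confidence" (0 to 1); they miss things now and then, are a little off and sometimes report something else, mostly with a low value. They report only what shows in the picture. A call takes as long as a camera call. They do not tell look-alikes from the thing itself.
- viewer.silhouettes(name, camera): "mask" (480x640 bool, what is visible of it).
- viewer.pinpoint(name, camera): "at" ([x, y, z] in mm, in the coordinates of the camera as it stood for that picture, good to about 4 mm: a listed point, or the origin of a listed thing).
The state is a dict: "t": time; "joints": joint angles; "joint_velocities": joint speeds; "joint_torque": joint torques, N m; "tcp_pos": TCP position; "tcp_rot": TCP orientation; "contact_force": force on the tool from outside, world axes, zero at the start; "wrist_torque": the same for the moment, N m; "grip_width": opening from 0.0 (shut) to 1.0 (fully open); "grip_force": force on a finger pad.
Only numpy, scipy, OpenCV 4.12 (cv2) and the standard library are available. Lean on these libraries where they do the work, as an engineer would, in place of code of your own. Each camera call takes 0.05 s, during which the arm holds its last target. There are 200 camera calls.

## Working session

There is one attempt and no reset: what is moved stays moved. The work goes in short steps, each a Python script; the robot and the scene stay as the last script left them, time stands still between calls to the robot, and variables do not carry over. Pictures are saved under pics/ and viewed, at most 10 in all, crops included, and the job is handed in when it is done.

```bash
ls; mkdir -p pics; python3 - <<'E'
from cell import robot, grip, kin, viewer
import cv2, numpy as np
for c in ("scene","side"):
    im=viewer.read_camera(c); cv2.imwrite(f"pics/{c}0.png",im[:,:,::-1])
    I=viewer.camera_info(c); R=np.array(I["R"]);t=np.array(I["t"])
    print(c,"campos",(-R.T@t).round())
    for n in ("pin_head","pin_shoulder","hole","knob","pointer","mark","stand","spare_pin","bracket"):
        for d in viewer.pinpoint(n,c)[:3]:
            print(n,round(d["confidence"],2),(R.T@(np.array(d["at"])-t)).round(1))
o=robot.observe();print(o["t"],o["tcp_rot"],o["tcp_pos"])
E
```

```text
pics
scene campos [1257.  125. 1087.]
pin_head 0.83 [591.2 363.5  87. ]
pin_head 0.64 [515.9 333.  100.8]
pin_head 0.48 [512.3 409.1  86.2]
pin_shoulder 0.77 [516.5 338.7  76.2]
pin_shoulder 0.7 [514.4 408.2  61.1]
pin_shoulder 0.49 [591.  370.4  57.9]
hole 0.7 [595.5  64.9 108.6]
knob 0.65 [544.2 -89.1  87.8]
knob 0.59 [7.499e+02 1.472e+02 5.000e-01]
pointer 0.64 [609.  -76.5  60.5]
pointer 0.31 [748.2 151.9   1.1]
mark 0.39 [ 596.4 -120.6   53.3]
stand 0.84 [506.9 295.4   1.6]
stand 0.3 [596.6  60.7 107.7]
spare_pin 0.68 [491.1 259.   73.6]
bracket 0.89 [600.2  64.6  -3.9]
side campos [-45. 794. 720.]
pin_head 0.89 [519.3 402.1  87.3]
pin_head 0.84 [520.  330.7  98.9]
pin_head 0.69 [593.4 364.4  87.7]
pin_shoulder 0.72 [592.7 362.8  62.1]
pin_shoulder 0.57 [516.7 409.9  59.2]
pin_shoulder 0.49 [516.8 331.7  73.5]
knob 0.76 [545.2 -96.2  88.7]
knob 0.16 [517.8 332.7 100.2]
pointer 0.63 [608.7 -83.5  62. ]
pointer 0.21 [598.5  62.6 110.8]
stand 0.91 [509.2 295.2  -1.3]
stand 0.65 [ 419.1 -360.1    0.5]
stand 0.57 [599.1  61.2 112.4]
spare_pin 0.77 [492.2 258.8  74.5]
bracket 0.56 [599.   61.4  -1.4]
bracket 0.21 [493.7 261.1  79. ]
1.0 [ 3.06660889e+00  6.82049630e-01 -4.25680288e-05] [ 275.52122863 -588.72824327  214.60435847]
```

View pictures.

View pics/scene0.png

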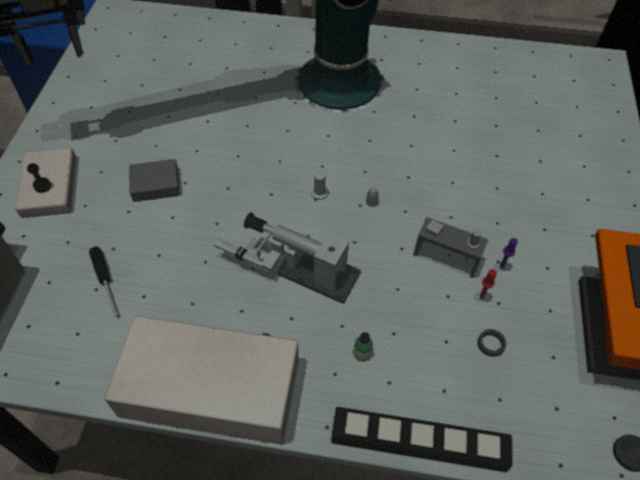

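View pics/side0.png

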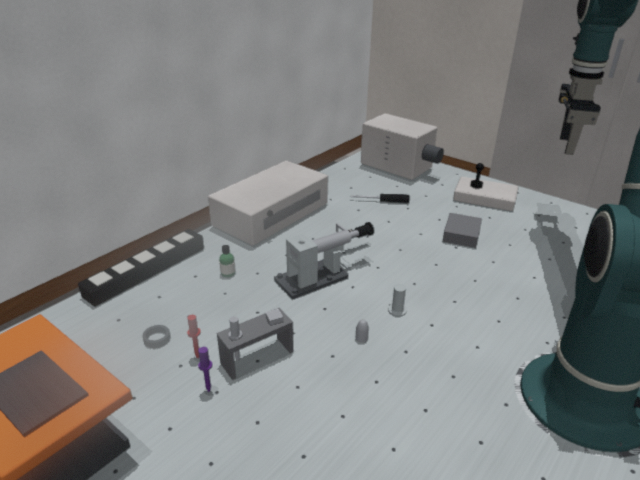

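```bash
cat > h.py <<'E'
from cell import robot, grip, kin, viewer
import cv2, numpy as np
from scipy.spatial.transform import Rotation as Ro
def down(close_deg):
    "tool down, fingers closing along world direction close_deg; of both half turns the one with j7 nearest 0"
    return [(Ro.from_euler('z',close_deg+s,degrees=True)*Ro.from_euler('x',180,degrees=True)).as_rotvec() for s in (90,270)]
def best(p,close_deg):
    c=[(abs(q[6]),tuple(r)) for r in down(close_deg) if (q:=kin.ik(p,r)) is not None]
    print("j7",[round(x[0],2) for x in c]); return np.array(min(c)[1])
def look(names,cam="wrist",save=None,k=3):
    I=viewer.camera_info(cam); im=viewer.read_camera(cam)
    if save: cv2.imwrite(save,im[:,:,::-1])
    R=np.array(I["R"]);t=np.array(I["t"]); out={}
    for n in names:
        out[n]=[(round(d["confidence"],2),(R.T@(np.array(d["at"])-t)).round(1)) for d in viewer.pinpoint(n,cam)[:k]]
        print(n,*out[n])
    return out
def proj(P,cam="wrist"):
    I=viewer.camera_info(cam);K=np.array(I["camera_matrix"]);c=np.array(I["R"])@np.array(P,float)+np.array(I["t"])
    if cam=="wrist":
        th=np.arctan2(np.hypot(c[0],c[1]),c[2]);u=c[:2]/np.hypot(c[0],c[1])*th
    else: u=c[:2]/c[2]
    return K[:2,:2]@u+K[:2,2]
def st():
    o=robot.observe();print("t",round(o["t"],2),"tcp",o["tcp_pos"].round(1) if hasattr(o["tcp_pos"],"round") else o["tcp_pos"],"F",np.round(o["contact_force"],1),"g",round(o["grip_width"],3),np.round(o["grip_force"],1));return o
E
python3 - <<'E'
from h import *
p=[518,332,250]
r=best(p,160); robot.movep(p,r); grip(0.5)
look(["pin_head","pin_shoulder","spare_pin"],save="pics/w1.png"); st()
print(proj([518,332,101]), viewer.camera_info("wrist"))
im=cv2.imread("pics/w1.png");u=proj([518,332,101]).astype(int)
x0,y0=max(0,u[0]-130),max(0,u[1]-100); print(x0,y0)
cv2.imwrite("pics/w1c.png",cv2.resize(im[y0:y0+200,x0:x0+260],None,fx=3,fy=3))
E
```

```text
j7 [np.float64(1.58), np.float64(1.38)]
pin_head (0.91, array([513.2, 422. ,   8.8])) (0.72, array([514.5, 336.2, 103.6])) (0.67, array([422.5, 367.5,  11.6]))
pin_shoulder (0.97, array([447.1, 374.5,  11.3])) (0.96, array([515.9, 332.7,  78.5])) (0.9, array([532. , 404. ,  13.4]))
spare_pin (0.91, array([496.2, 258.2,  73.3])) (0.61, array([513.6, 335.3, 102.7]))
t 5.33 tcp [518. 332. 250.] F [ 0.5  0.1 -0.7] g 0.504 0.0
[316.43202042 228.68302914] {'camera_matrix': array([[371.64829954,   0.        , 315.92113853],
       [  0.        , 371.64829954, 241.94729296],
       [  0.        ,   0.        ,   1.        ]]), 'R': array([[ 9.39275240e-01, -3.43164676e-01, -1.69528645e-04],
       [-3.32304604e-01, -9.09673237e-01,  2.49135009e-01],
       [-8.56485503e-02, -2.33950010e-01, -9.68468749e-01]]), 't': array([-372.14768514,  437.32262483,  546.41365292])}
186 128
```

View pics/w1c.png

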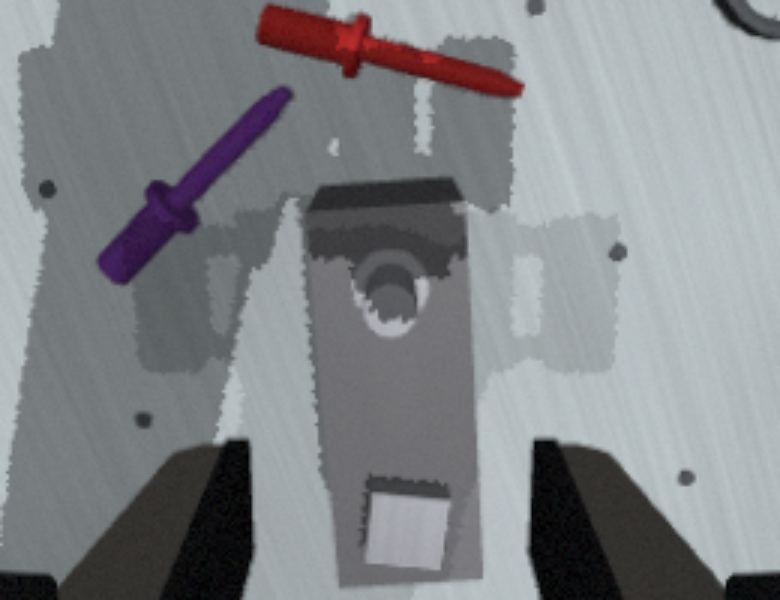

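Steel round-headed pin is in the stand at crop (390,295), i.e. pixel (316,226); the red (488,285 in scene) and purple (510,248) ones lie outside the stand and are look-alikes. The steel one is the match, and its pixel agrees with the estimate (518,332). Grasping it.

```bash
python3 - <<'E'
from h import *
robot.servo_line([518,332,84],feed=150); grip(0.0,35); st()
robot.servo_line([518,332,205],feed=200); st()
p=[598,62,215]; 
r=best(p,160); robot.movep(p,r)
robot.hold(0.3); look(["hole","bracket","pin_head","pin_shoulder","mark","pointer","knob"],save="pics/w2.png"); st()
print(proj([598,62,109]),proj([598,62,146]))
look(["hole","bracket","pin_shoulder","pin_head","mark"],"scene"); look(["hole","bracket","pin_shoulder","pin_head","mark","pointer"],"side")
E
```

```text
t 7.16 tcp [518.1 332.   84.2] F [-0.9 -0.6  1.7] g 0.162 35.0
t 7.92 tcp [517.6 331.1 203.8] F [-0.9 -0.3 -1.3] g 0.166 35.0
j7 [np.float64(1.87), np.float64(0.94)]
hole (0.78, array([598. ,  59.1, 110.8])) (0.75, array([497.2, 259.3,  72.6]))
bracket (0.62, array([599.2,  61. ,  -2.1])) (0.4, array([750.1, 148.7,  -4.2]))
pin_head (0.74, array([599.6,  65.2, 232.6])) (0.72, array([422.4, 367.7,   9.1])) (0.67, array([752.6, 145.4,  -2. ]))
pin_shoulder (0.93, array([446.4, 372.7,  11.8])) (0.55, array([596.9,  64.9, 206.4]))
mark
pointer (0.4, array([593.7,  65.8, 207.3]))
knob (0.72, array([549.7, -96.3,  83.5]))
t 9.71 tcp [598.  62. 215.] F [-0.2 -0.  -0.7] g 0.168 35.0
[316.45379195 240.6512135 ] [316.52163165 254.21512699]
hole (0.68, array([596.9,  62.3, 108.3])) (0.46, array([752.2, 144.4,   1.5]))
bracket (0.6, array([600.1,  62.2,  -2.4]))
pin_shoulder (0.82, array([532.2, 405.6,   9.5])) (0.7, array([596.6,  66.7, 205.3])) (0.66, array([448.2, 378.2,  12.4]))
pin_head (0.8, array([423.8, 365.9,  11.3])) (0.59, array([593.7,  62.1, 230.8])) (0.55, array([510.4, 418.2,  12.6]))
mark (0.62, array([ 596.6, -119.4,   51.3]))
hole (0.86, array([598.6,  63.5, 111.5])) (0.69, array([385.3, 124.5,   0.5])) (0.61, array([597.9,  58.7, 231.7]))
bracket (0.62, array([601.4,  62.2,   1.1]))
pin_shoulder (0.88, array([533.4, 406.3,  14.1])) (0.57, array([452.8, 377.8,   9.9])) (0.43, array([596.3,  63.3, 206.6]))
pin_head (0.86, array([429.2, 361.9,   7.6])) (0.69, array([746.2, 147.4,   6.2])) (0.65, array([513.3, 421.4,   9.6]))
mark (0.74, array([597.7,  58.8, 230.9])) (0.63, array([ 420. , -363.1,   -1.5]))
pointer (0.67, array([610.7, -81.2,  64.3]))
```

View pics/w2.png

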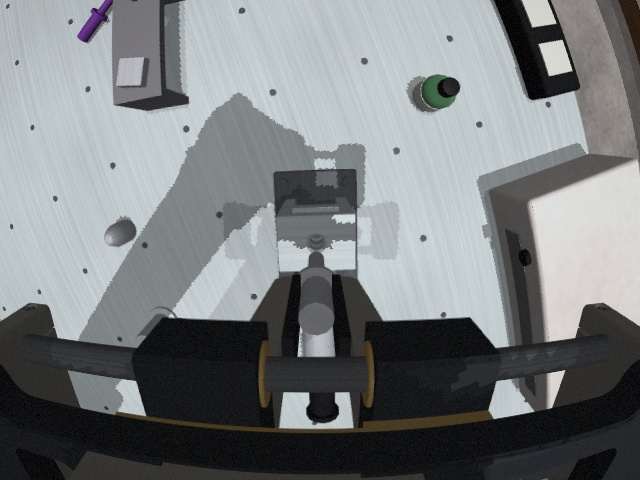

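The picture shows the hole at (316,241) and the pin tip at (316,253). Both match the projections, so I'll insert.

```bash
python3 - <<'E'
from h import *
for z in (172,158,145,132,120):
    robot.servo_line([598,62,z],feed=80); o=st()
    if abs(o["contact_force"][2])>12 or np.hypot(*o["contact_force"][:2])>12: print("stop");break
look(["pin_shoulder","hole"],"side",k=2)
E
```

```text
t 11.04 tcp [598.1  62.3 172. ] F [-1.  -0.3 -1.6] g 0.165 35.0
t 11.37 tcp [597.9  61.9 157.4] F [ 0.6 -0.3 -0.8] g 0.165 35.0
t 11.68 tcp [597.9  62.1 144.3] F [-0.1 -0.6 -1. ] g 0.162 35.0
t 11.98 tcp [598.   62.1 131.4] F [-0.3 -0.1 -0.9] g 0.166 35.0
t 12.28 tcp [598.   62.1 119.5] F [-0.3 -1.1 -1.1] g 0.169 35.0
pin_shoulder (0.87, array([450.7, 380.3,  11.2])) (0.46, array([599.4,  65.8, 107.8]))
hole (0.69, array([599.4,  62. , 109.7]))
```

```bash
python3 - <<'E'
from h import *
grip(0.5); robot.hold(0.3); st()
robot.servo_line([598,62,205],feed=200)
p=[546,-94,190]; r=best(p,-18.3); robot.movep(p,r); robot.hold(0.2)
o=look(["hole","pin_shoulder","pin_head","mark","pointer","knob","bracket"],save="pics/w3.png",k=2); st()
look(["pin_shoulder","hole","knob","pointer","mark"],"scene",k=2);look(["pin_shoulder","hole","knob","pointer","mark"],"side",k=2)
a=np.deg2rad(-108.3);R=np.array([[np.cos(a),-np.sin(a)],[np.sin(a),np.cos(a)]])
for n,q in (("knob",[165,0,85]),("mark",[180,55,56]),("tip",[131,55,66])): print(n,proj([*(R@q[:2]+[598,62]),q[2]]))
E
```

```text
t 13.35 tcp [598.  62. 120.] F [-0.2  0.7 -0.4] g 0.504 0.0
j7 [np.float64(0.67), np.float64(2.82)]
hole (0.57, array([597.8,  61.6, 111. ])) (0.48, array([379.5,   5.9,  -1.7]))
pin_shoulder (0.89, array([593.3,  62.2, 111.7]))
pin_head (0.68, array([593.7,  65. , 138.9]))
mark (0.98, array([ 596.4, -121.5,   57. ]))
pointer (0.61, array([611.8, -79.2,  62. ]))
knob (0.64, array([547.6, -94.5,  85.7]))
bracket (0.74, array([598.4,  59.1,   0.6]))
t 15.22 tcp [546.1 -93.9 190. ] F [-0.5 -0.1  0.8] g 0.497 0.0
pin_shoulder (0.81, array([534.9, 407.7,  12.5])) (0.64, array([451.5, 378.4,   8.3]))
hole (0.69, array([598.7,  61.4, 112. ]))
knob (0.94, array([545.2, -92.5,  81.5])) (0.58, array([ 420.4, -360. ,    1. ]))
pointer (0.97, array([609.8, -76.5,  62.8]))
mark (0.49, array([ 599.4, -118.2,   52.6]))
pin_shoulder (0.91, array([535.1, 405.9,  12.7])) (0.6, array([452.9, 380.1,   9. ]))
hole
knob (0.59, array([545.5, -96.1,  85.1]))
pointer (0.56, array([610.8, -83.9,  60.8]))
mark (0.55, array([598. ,  64.7, 110.9]))
knob [316.98867457 241.72482253]
mark [380.93511453 250.17465367]
tip [385.23006501 194.85397851]
```

View pics/w3.png

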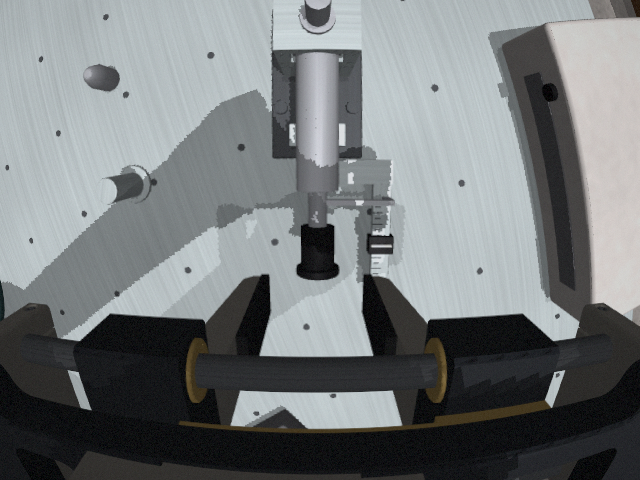

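Pin seated on the clevis (head at (318,10)). Knob is at (317,243), the white line at (381,243) and the pointer at row ~200. I'll grip the knob and pull about 46 mm.

```bash
python3 - <<'E'
from h import *
d=np.array([np.cos(np.deg2rad(-108.3)),np.sin(np.deg2rad(-108.3)),0])
k=np.array([598,62,66])+165*d
robot.servo_line(k+[0,0,60],feed=150); robot.servo_line(k,feed=120); grip(0.0,40); st()
for s in (10,25,44): robot.servo_line(k+s*d,feed=50); st()
robot.hold(0.3)
look(["pointer","mark","knob","pin_shoulder"],save="pics/w4.png",k=2);look(["pointer","mark","hole","pin_shoulder"],"scene",k=2);st()
n=np.array([-d[1],d[0],0])
for x in range(170,182,2): 
    print(x,[proj(np.array([598,62,z])+x*d+y*n).round(1).tolist() for y,z in ((55,56),(55,66),(47,56))])
im=cv2.imread("pics/w4.png"); cv2.imwrite("pics/w4c.png",cv2.resize(im[140:290,290:490],None,fx=4,fy=4))
E
```

```text
t 17.5 tcp [546.8 -94.8  66.6] F [1.5 0.  3.2] g 0.272 40.0
t 17.85 tcp [ 543.8 -103.8   66.5] F [2.2 3.1 3.8] g 0.27 40.0
t 18.3 tcp [ 539.4 -117.6   66.5] F [4.1 4.1 3.4] g 0.272 40.0
t 18.83 tcp [ 533.8 -134.8   66.5] F [4.  5.3 3.6] g 0.271 40.0
pointer (0.61, array([ 599.9, -121.4,   63.9]))
mark (0.91, array([ 598.2, -123.9,   59.7])) (0.19, array([ 3.885e+02,  1.294e+02, -1.000e-01]))
knob (0.57, array([ 532.7, -134.1,   84. ]))
pin_shoulder
pointer (0.72, array([ 598.8, -116. ,   62.8])) (0.68, array([598.4,  60.9,  84.7]))
mark (0.58, array([ 597.1, -121.7,   53.3]))
hole (0.91, array([597.1,  64.1, 113.4]))
pin_shoulder (0.82, array([532.3, 408.7,  11. ])) (0.76, array([449.8, 378.4,  11.5]))
t 19.63 tcp [ 533.9 -134.6   66.5] F [4.3 5.3 2.7] g 0.273 40.0
170 [[423.1, 216.8], [428.8, 220.5], [408.1, 216.6]]
172 [[422.9, 220.6], [428.5, 224.6], [407.9, 220.5]]
174 [[422.6, 224.5], [428.3, 228.6], [407.7, 224.3]]
176 [[422.4, 228.3], [428.0, 232.6], [407.5, 228.2]]
178 [[422.1, 232.1], [427.7, 236.6], [407.2, 232.0]]
180 [[421.9, 235.9], [427.4, 240.6], [407.0, 235.9]]
```

View pics/w4c.png

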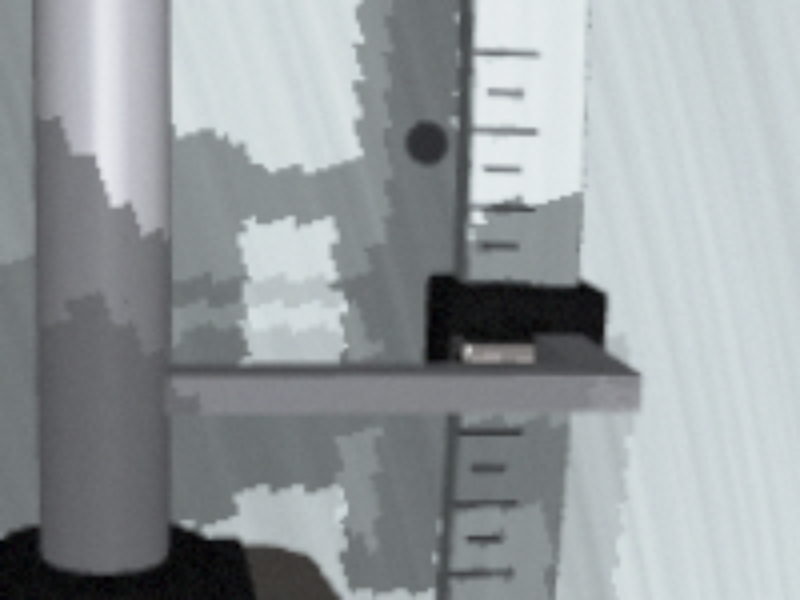

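The line centre is at about row 228 (x≈176), and the pointer tab's rear lower edge is at row 224 (centre x≈173.5). That leaves the pointer about 2.5 mm short, so I'll pull that much more and check.

```bash
python3 - <<'E'
from h import *
d=np.array([np.cos(np.deg2rad(-108.3)),np.sin(np.deg2rad(-108.3)),0]); n=np.array([-d[1],d[0],0])
k=np.array([598,62,66])+165*d
robot.servo_line(k+46.6*d,feed=30); robot.hold(0.4)
o=st(); print("pull",(o["tcp_pos"]-np.array([598,62,0]))@d-165)
r=look(["pointer","mark"],save="pics/w5.png",k=1); r2=look(["pointer","mark","pin_shoulder","hole"],"side",k=3); r3=look(["pointer","mark"],"scene",k=1)
for q in (r,r2,r3):
    for m in q: print(m,[((v[1]-[598,62,0])@d).round(1) for v in q[m]])
for x in (171,173,175,177,179):
    print(x,[proj(np.array([598,62,z])+x*d+55*n).round(1).tolist() for z in (56,66,85)])
im=cv2.imread("pics/w5.png"); cv2.imwrite("pics/w5c.png",cv2.resize(im[190:265,370:470],None,fx=8,fy=8,interpolation=cv2.INTER_CUBIC))
E
```

```text
t 20.28 tcp [ 533.1 -137.    66.5] F [4.9 5.5 3. ] g 0.273 40.0
pull 44.27615440003078
pointer (0.96, array([ 595.3, -122.3,   64.3]))
mark (0.76, array([ 597.2, -124.7,   56.7]))
pointer (0.78, array([ 595.3, -125.6,   61.3])) (0.35, array([ 6.922e+02,  3.855e+02, -3.000e-01]))
mark (0.74, array([ 415.6, -363.8,    1.2]))
pin_shoulder (0.9, array([533.9, 403.6,   9.4])) (0.72, array([593.7,  64.2, 111.1])) (0.17, array([ 596.3, -125.6,   59.5]))
hole (0.86, array([601.7,  58.6, 111.8])) (0.37, array([596.9,  60.9, 108.6])) (0.18, array([598. ,  63.6,  -2.3]))
pointer (0.73, array([ 595. , -119.5,   60.8]))
mark (0.6, array([ 596.2, -123.5,   52.7]))
pointer [np.float64(175.8)]
mark [np.float64(177.5)]
pointer [np.float64(179.0), np.float64(-336.7)]
mark [np.float64(461.5)]
pin_shoulder [np.float64(-304.2), np.float64(-0.7), np.float64(178.6)]
hole [np.float64(2.1), np.float64(1.4), np.float64(-1.5)]
pointer [np.float64(173.3)]
mark [np.float64(176.7)]
171 [[423.2, 213.9], [429.0, 217.5], [441.6, 225.6]]
173 [[423.0, 217.8], [428.7, 221.6], [441.3, 230.0]]
175 [[422.8, 221.6], [428.4, 225.6], [440.9, 234.5]]
177 [[422.5, 225.5], [428.2, 229.7], [440.6, 239.0]]
179 [[422.3, 229.3], [427.9, 233.7], [440.2, 243.4]]
```

View pics/w5c.png

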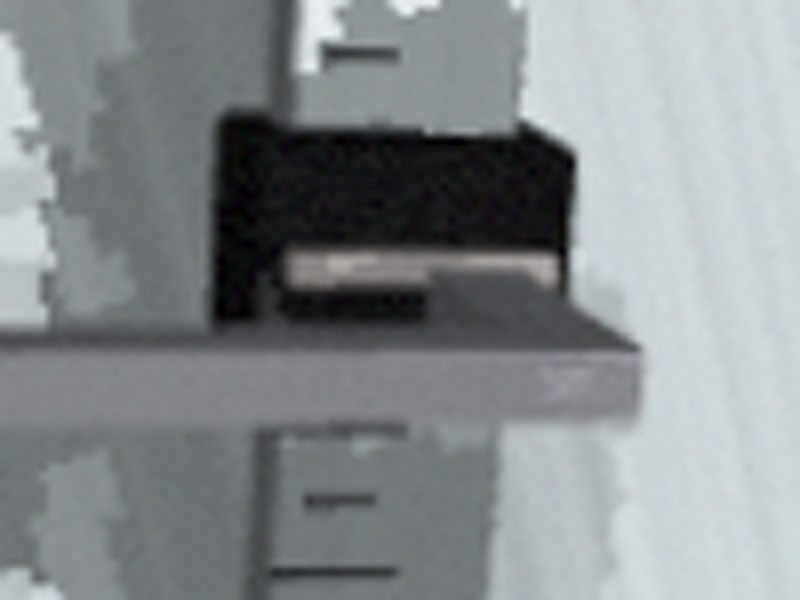

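The line centre is at row 223.4 (x≈175.9). The tab's rear edge is at row 223.8, which puts its centre at x≈176.1, so they are aligned. The pin is still seated at the hole.

```bash
python3 - <<'E'
from h import *
robot.hold(0.3); st(); print(robot.job_done())
E
```

```text
t 21.13 tcp [ 533.1 -137.    66.5] F [4.5 5.3 1.9] g 0.268 40.0
the job is handed in; nothing more can be done
None
```

The job is handed in: the pin is fully home and let go, and the rod is held still with its pointer about 0.2 mm from the mark by the last close view, though the less accurate pinpoint readings put it 1.7 to 3.4 mm short, still inside the 5 mm tolerance.

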